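Free the swing bolt of a small pressure pot

TASK

Get the pressure pot ready for opening: unscrew the wing nut (counter-clockwise from above) only until its collar comes clear of the lip of the slotted lug, leaving it no more than 2.5 mm above the lip so that it keeps its hold on the thread, then swing the eyebolt out of the slot and down until it rests on its stop. The height of the lip differs from pot to pot, so feel for the moment it comes free; never drag the nut hard against the lip, and leave the things standing around alone.

Things in the scene. Friction and masses are not known exactly. Their poses are not given: they have to be found in the camera images.
- pot: Steel pressure pot, fixed, 132 mm across; lid rim at 74 mm, middle 82, brass vent 94. Origin: centre of its underside; x from the front (bolt side) to the rear, z up. In front the lid's lug, two tines with upper face at 71 mm, holds the upright eyebolt in a 10 mm slot open to the front; bolt axis 85 mm before the middle. The lip: a 12 mm wide, 3 mm thick steel horn on each tine's front end.
- collar: Round steel collar under the wing nut, 20 mm across, 5 thick; rises with the nut but does not turn. Origin: on the bolt axis at its underside; z up the bolt, x as the pot's. Starts 0 to 1.3 mm above the tines, held in behind the lip, 9.5 mm before the bolt axis, whose edge is 2 to 8 mm above the tines (not measured). It tilts out freely from 1.2 mm over the edge. At most 20 N on either horn.
- wings (a point): Middle of the wing nut's wings, on the bolt axis, 21 mm above the collar's underside. The wings: an upright bar 46 mm long (this point's x), 10 mm thick (its y), 20 mm high, the bolt's end in a gap between them; below, a hub 13 mm wide. Counter-clockwise from above loosens; it rises 16 mm per turn, turns stiffly (0.06 N m), stays where left; thread end stop 0.8 turn from tight.
- bolt (a joint): Swing angle of the eyebolt (rad) about a level pivot: 0 upright in the slot (inner stop), growing as its upper end swings outward (the pot's -x) and down, 1.2 at the stop bar. It swings stiffly (0.09 N m, about 1 N at the wings) and stays where it is left.
- bolt_pivot (a point): Pivot of the eyebolt, on its axis, 14 mm above the table and 85 mm in front of the pot's middle. The bolt is a rod 8 mm thick that ends 104 mm from here. The bolt swings about this point's y axis.
- bottle: Small brown reagent bottle with a black cap, 34 mm across, 63 mm high, to be left alone. Origin: centre of its underside.
- tape: Roll of tape lying flat, 61 mm across, 19 mm high, to be left alone. Origin: centre of its underside.
- white_bottle: Small white reagent bottle, 34 mm across, 59 mm high, to be left alone. Origin: centre of its underside.

How it is judged:
On the way, in this order (a step that is already met when the one before it is completed fails the run):
1. the nut is unscrewed until the collar's underside is level with the lip's edge (0.5 mm allowed) or above it, the bolt still standing in the slot (z of keeper_c0 in the frame of collar below -0.0105 m and value of joint bolt below 0.2 rad), for 0.1 s.
2. the bolt is swung out and down (value of joint bolt above 1.05 rad), for 0.1 s.
At the end, for the whole second after the job is handed in: the bolt is swung out and down to its stop (over 1.05 of 1.2 rad) and at rest, with the nut still well on the thread (collar less than 69 mm from the pivot) (value of joint bolt above 1.05 rad and distance between collar and bolt_pivot below 0.069 m and linear speed of collar below 0.02 m/s); the robot touches nothing.
It fails at once if the nut is backed off too far: collar's underside over 2.5 mm above the lip's edge with the bolt upright (keeper_c0 is one of the lip's two horns, its centre 11 mm below the edge) (z of keeper_c0 in the frame of collar below -0.0135 m and value of joint bolt below 0.1 rad).
It fails at once if the collar is dragged against either horn of the lip with over 20 N (contact force between collar and keeper_c0 above 20 N or contact force between collar and keeper_c2 above 20 N).
It fails at once if a bystander is moved by over 15 mm (distance of any of bottle, tape, white_bottle from where it was at the start of the episode above 0.015 m).
It also fails if it takes over 72 s, if anything falls off the work surface, if the arm or the gripper's body presses on something with over 40 N, if the wrist force passes 120 N, or if a joint passes its speed limit or range.

ROBOT

A 6-joint arm with a two-finger parallel gripper is mounted at the origin on a cart in front of the work surface, level with it; the furniture and walls round the work are solid. World frame = base frame: x ahead of the robot, y to its left, z up, the work surface at z = 0. Lengths are in m, angles in rad, forces in N, time in s.
With the tool pointing down it reaches from about 0.325 to 0.775 m from the base axis. Payload 5.5 kg.
Tool frame: the origin (TCP) lies at the very end of the fingers, on their centre line; the grasp point (between the pads) lies 19 mm behind it (grasp_offset is the distance from the TCP to the grasp point, in m); z points along the fingers, y is the direction in which the jaws open and shut (so a half turn about z gives the same grasp; the last joint's range is limited). The gripper opens to 85 mm and grips with 20 to 120 N. Pads are 22 mm wide; open, the fingers measure 114 mm over their backs; the gripper's body (76 mm by 85 mm) begins 54 mm behind the grasp point. The pads swing forward as they close: fully open they stand 13 mm farther back than shut.
Start: joints at [-0.057, 0.091, 1.231, -0, 1.82, -0.057], TCP at [0.6, -0, 0.231] pointing down, gripper open.
Joint ranges: [-2.87, 2.87], [-0.86, 2.18], [0.17, 2.46], [-1.51, 4.65], [0.06, 2.69], [-2.65, 2.65]. Speed limits (rad/s): [2.57, 2.57, 3.01, 3.14, 3.14, 3.14].

INTERFACE

Orientations are given as a rotation vector (axis times angle).
In Python, from rig import state, capture, hand_in, regions_of, grasp_offset gives the robot as it stands.
- The arm moves only by the tool carry_out, never from a script. Its argument "steps" is a list of rows, each a list of 5 numbers: the shift along the tool's x, y, z in cm, then the turn about the tool's z in rad, then the finger opening in cm, from 0 to 8.54. A call has 1 to 5 rows; each row shifts and turns the commanded pose from where the row before left it, along the tool's axes as they then stand; what a row does not reach is not made up. A row lasts 1/12 s, in which the tool goes at most 41.7 mm and 7.16 degrees, less where a joint would pass 70% of its speed; a pose out of reach is approached as far as the arm can. A call with a gripper value outside its range is refused whole. The fingers move at their own pace and stop on an object; "squeeze" is the grip in N (left out, the last holds). Time passes only in rows, so rows that do not move let the fingers close. It gives the time, the measured TCP pose, the force and the opening at its end, in the units of the state.
- state(): the state, without advancing time (a new reading comes with each control period).
- capture(name): name is "scene" or "side" or "wrist"; returns a dict with "img" (480x640x3 uint8, blue, green, red), "range_z" (480x640 float32, m along the optical axis (not along the pixel's ray), 0 where there is no reading), "fx", "fy", "cx", "cy" (pixels), "rvec" (rotation vector, rad) and "tvec" (3), from world to camera coordinates, as OpenCV has them. Camera axes: x right, y down, z forward; pixel columns grow to the right and rows downward; lengths in m; the calibration is good to about 2 mm. A picture is of the moment at which its call begins.
- hand_in(): hands the job in, once; it reports no verdict.
Trained networks look in the newest picture that a camera, given by its name, has taken for a name from the list of things; names that differ only in an ending like _2 or _b are one class to them, and where a whole thing is asked for, a point or a joint stands for the part that bears it (a point fixed in the world has none). Each returns a list of dicts, best first, with "confidence" (0 to 1); they miss things now and then, are a little off and sometimes report something else, mostly with a low value. They report only what shows in the picture. A call takes as long as a camera call.
- regions_of(camera, name): "mask" (480x640 bool, what is visible of it) and "uv" ([column, row] in pixels, amid what is visible of it).
The state is a dict: "t": time; "joints": joint angles; "qvel": joint speeds; "tau": joint torques, N m; "eef_pos": TCP position; "orientation": TCP orientation; "wrist_force": force on the tool from outside, world axes, zero at the start; "torque": the same for the moment, N m; "opening": finger opening in m.
Only numpy, scipy, OpenCV 4.12 (cv2) and the standard library are available. Lean on these libraries where they do the work, as an engineer would, in place of code of your own. Each camera call takes 0.05 s, during which the arm holds its last target.

## Working session

There is one attempt and no reset: what is moved stays moved. The work goes in short steps, Python scripts to look and compute and a tool call to move; the robot and the scene stay as the last step left them, time stands still between calls to the robot, and variables do not carry over. Pictures are saved under pics/ and viewed, and the job is handed in when it is done.

Besides the shell and the picture viewer there is one more tool, called after "Emit:" by a JSON object that holds its "api" and its "payload". carry_out: Moves the arm, as the interface text tells. Its arguments: {"type":"object","properties":{"steps":{"type":"array","items":{"type":"array","items":{"type":"number"}}},"squeeze":{"type":"number"}},"required":["steps"]}

```bash
ls; mkdir -p pics
python3 - <<'E'
from rig import *
import cv2,numpy as np
print(state(), grasp_offset)
for c in ["scene","side","wrist"]:
    d=capture(c); cv2.imwrite(f"pics/{c}0.png",d["img"]); np.savez(f"pics/{c}0.npz",**d)
    R=cv2.Rodrigues(np.array(d["rvec"]))[0]; print(c,d["fx"],d["cx"],d["cy"],-R.T@np.array(d["tvec"]).ravel(),R[2])
    for n in ["pot","collar","wings","bolt","bottle","tape","white_bottle"]:
        for r in regions_of(c,n)[:2]:
            m=r["mask"]&(d["range_z"]>0); v,u=np.nonzero(m); z=d["range_z"][m]
            P=np.c_[(u-d["cx"])/d["fx"]*z,(v-d["cy"])/d["fy"]*z,z]
            P=(P-np.array(d["tvec"]).ravel())@R
            if len(P): print(n,round(r["confidence"],2),np.round(r["uv"]),len(P),"med",np.round(np.median(P,0),3),"lo",np.round(np.percentile(P,2,axis=0),3),"hi",np.round(np.percentile(P,98,axis=0),3))
E
```

```text
pics
{'t': 0.0, 'joints': array([-5.66943899e-02,  9.18700493e-02,  1.23188734e+00,  4.26351987e-06,
        1.81979977e+00, -5.67125225e-02]), 'qvel': array([ 0.00010356, -0.00046745,  0.00212141,  0.002196  , -0.00089417,
        0.00106097]), 'tau': array([ 1.92109423e-03, -4.58737707e+01, -4.18019521e+01,  2.08830479e-04,
        1.19483890e-02, -1.60596358e-05]), 'eef_pos': array([5.99717679e-01, 1.90219755e-05, 2.30143351e-01]), 'orientation': array([-2.22038142e+00, -2.22042401e+00,  2.04903788e-03]), 'wrist_force': array([ 0.41839304, -0.18768678,  0.80924038]), 'torque': array([ 0.01705964, -0.00034225, -0.01741747]), 'opening': 0.08510617253344001} 0.0187
scene 449.6837798294494 321.314999327758 245.08475675267186 [0.28689994 0.7900767  0.68775453] [ 0.35575153 -0.58465995 -0.72911836]
pot 0.6 [347. 237.] 4472 med [0.556 0.265 0.073] lo [0.512 0.171 0.005] hi [0.631 0.313 0.099]
collar 0.57 [376. 213.] 205 med [0.524 0.183 0.091] lo [0.512 0.162 0.072] hi [0.541 0.198 0.102]
wings 0.71 [375. 216.] 142 med [0.528 0.183 0.095] lo [0.512 0.162 0.079] hi [0.541 0.198 0.102]
bol
[... 1232 characters left out ...]
1.] 1130 med [0.43  0.262 0.015] lo [0.401 0.237 0.001] hi [0.458 0.297 0.021]
white_bottle 0.74 [268. 264.] 664 med [0.546 0.37  0.035] lo [0.533 0.363 0.002] hi [0.564 0.431 0.061]
wrist 377.3034239150766 314.2016585836636 238.63906651883283 [0.60024543 0.06839612 0.37314381] [-0.00167778 -0.26971299 -0.9629393 ]
pot 0.91 [228.  10.] 937 med [0.531 0.166 0.02 ] lo [ 0.51   0.155 -0.001] hi [0.543 0.175 0.072]
pot 0.59 [229.   4.] 64 med [0.531 0.171 0.02 ] lo [0.527 0.159 0.016] hi [0.537 0.175 0.062]
bolt 0.43 [229.   3.] 79 med [0.531 0.171 0.02 ] lo [0.527 0.16  0.014] hi [0.536 0.175 0.058]
bottle 0.7 [397.   5.] 384 med [0.667 0.17  0.017] lo [0.657 0.169 0.002] hi [0.681 0.177 0.036]
```

Run:
```python
import cv2,numpy as np
a=cv2.imread("pics/scene0.png");b=cv2.imread("pics/side0.png")
A=cv2.resize(a[150:350,260:460],(400,400),interpolation=2)
A=cv2.resize(a[160:310,290:440],(600,600),interpolation=2)
B=cv2.resize(b[230:380,240:390],(600,600),interpolation=2)
cv2.imwrite("pics/sc1.png",A);cv2.imwrite("pics/sd1.png",B)
```

```text
(no output)
```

View pics/sc1.png

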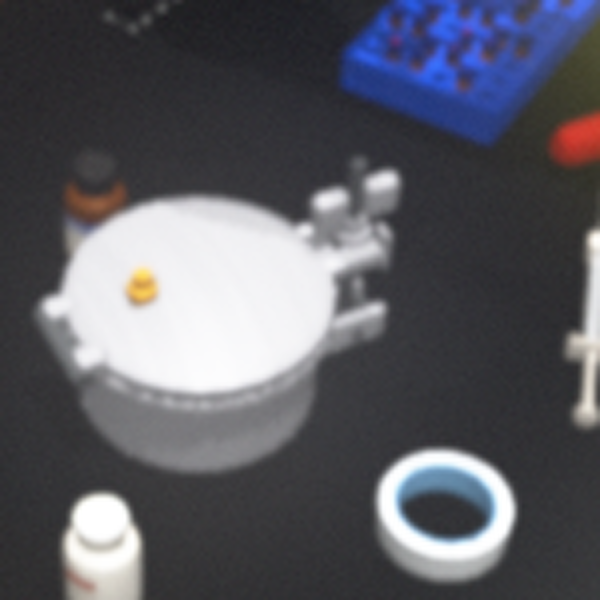

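View pics/sd1.png

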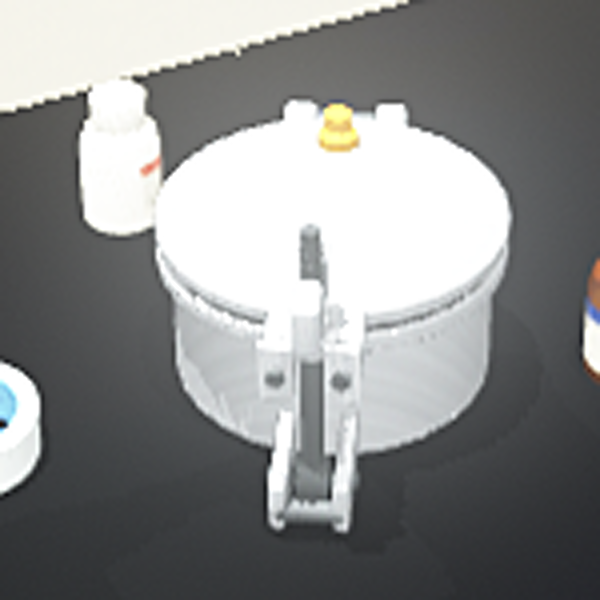

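View pics/side0.png

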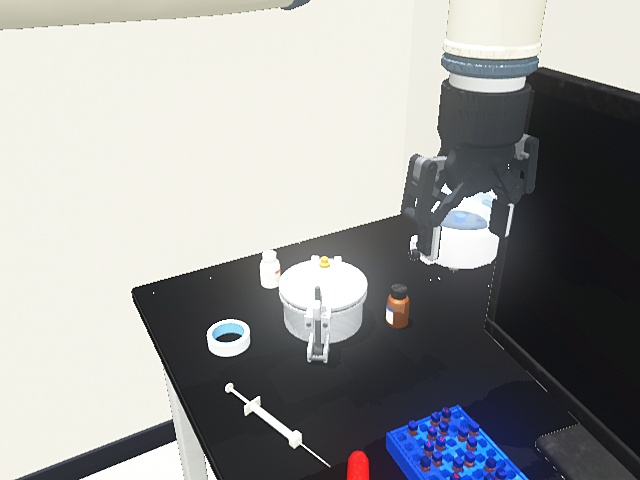

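The wing bar lies roughly along the radial direction: in the side crop it is seen end-on at about (308,310), with the horns at (275,360) and (345,360). I'll move the wrist camera above it for a closer look.

Emit:
{"api": "carry_out", "payload": {"steps": [[2,-1.5,0.6,0,8.5],[2,-1.5,0.6,0,8.5],[2,-1.5,0.6,0,8.5],[2,-1.5,0.6,0,8.5],[1,-1,0.6,0,8.5]]}}

```text
t: 1.62
eef_pos: [0.5288, 0.0919, 0.2012]
orientation: [-2.22, -2.223, -0.001]
wrist_force: [0.4, -0.1, 0.1]
opening: 0.0851
```

```bash
cat > h.py <<'E'
from rig import *
import cv2,numpy as np
np.set_printoptions(suppress=True,precision=4)
def cloud(d):
    R=cv2.Rodrigues(np.array(d["rvec"]))[0]
    v,u=np.mgrid[0:480,0:640]; z=d["range_z"]
    P=np.stack([(u-d["cx"])/d["fx"]*z,(v-d["cy"])/d["fy"]*z,z],-1)
    P=(P-np.array(d["tvec"]).ravel())@R
    P[z<=0]=np.nan
    return P
E
python3 - <<'E'
from h import *
s=state();print(s["t"],s["eef_pos"],s["joints"])
d=capture("wrist");np.savez("pics/w1.npz",**d);cv2.imwrite("pics/w1.png",d["img"])
P=cloud(d)
for n in ["pot","collar","wings","bolt"]:
    for r in regions_of("wrist",n)[:2]:
        print(n,r["confidence"],r["uv"],np.nanmedian(P[r["mask"]],0),r["mask"].sum())
E
```

```text
1.6167 [0.5288 0.0919 0.2012] [ 0.108  -0.0835  1.4589  0.0009  1.7661  0.1069]
wings 0.76 [318.9, 108.3] [0.5297 0.1752 0.1004] 1135
wings 0.62 [372.4, 48.5] [0.5651 0.2125 0.0755] 19287
bolt 0.78 [314.2, 105.7] [0.5285 0.1754 0.1005] 1478
```

View pics/w1.png

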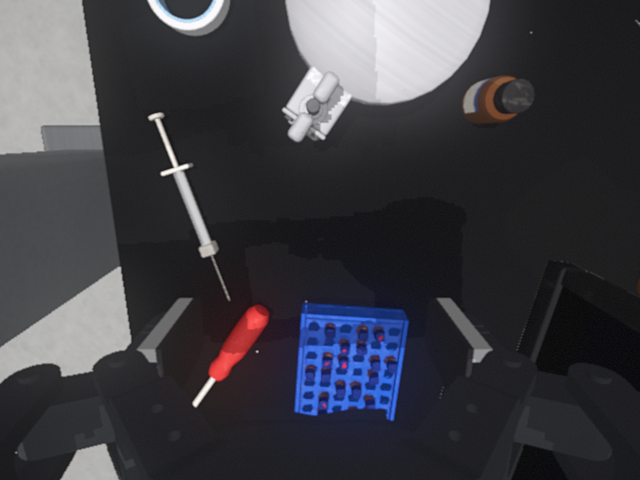

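The bolt sits at pixel (314,105), with the wing bar running diagonally from (299,127) to (328,82). I'll move closer for a better view of it.

Emit:
{"api": "carry_out", "payload": {"steps": [[1.5,0,1.5,0,8.5],[1.5,0,1.5,0,8.5],[1,0,1.5,0,8.5],[0,0,0,0,8.5]]}}

```text
t: 2.2
eef_pos: [0.5293, 0.1304, 0.1529]
orientation: [-2.219, -2.22, 0.006]
wrist_force: [-0.3, 0.1, -0.7]
opening: 0.0849
```

Run:
```python
from h import *
s=state();print(s["t"],s["eef_pos"],s["joints"])
d=capture("wrist");np.savez("pics/w2.npz",**d)
P=cloud(d)
for n in ["wings","bolt","pot"]:
    for r in regions_of("wrist",n)[:1]:
        print(n,r["confidence"],r["uv"],np.nanmedian(P[r["mask"]],0),r["mask"].sum()); np.save(f"pics/m_{n}.npy",r["mask"])
u,v=np.int32(r["uv"]) if 0 else (0,0)
m=np.load("pics/m_wings.npy"); vv,uu=np.nonzero(m); c=(int(uu.mean()),int(vv.mean())); print(c)
x0=max(c[0]-75,0);y0=max(c[1]-75,0)
cr=d["img"][y0:y0+150,x0:x0+150]; cv2.imwrite("pics/w2c.png",cv2.resize(cr,(600,600),interpolation=cv2.INTER_CUBIC))
z=P[y0:y0+150,x0:x0+150,2]
g=np.clip((z-0.06)/(0.12-0.06),0,1);g=np.nan_to_num(g)
cv2.imwrite("pics/w2z.png",cv2.resize(cv2.applyColorMap((g*255).astype(np.uint8),cv2.COLORMAP_JET),(600,600),interpolation=0)); print(x0,y0)
cv2.imwrite("pics/w2.png",d["img"])
```

```text
2.2 [0.5293 0.1304 0.1529] [ 0.1788 -0.0535  1.5155  0.0005  1.6846  0.1784]
wings 0.77 [309.9, 167.2] [0.5283 0.1801 0.1005] 1393
bolt 0.72 [311.6, 171.9] [0.5275 0.1779 0.1006] 1901
pot 0.71 [388.2, 75.6] [0.5677 0.2274 0.0766] 37138
(312, 176)
237 101
```

View pics/w2c.png

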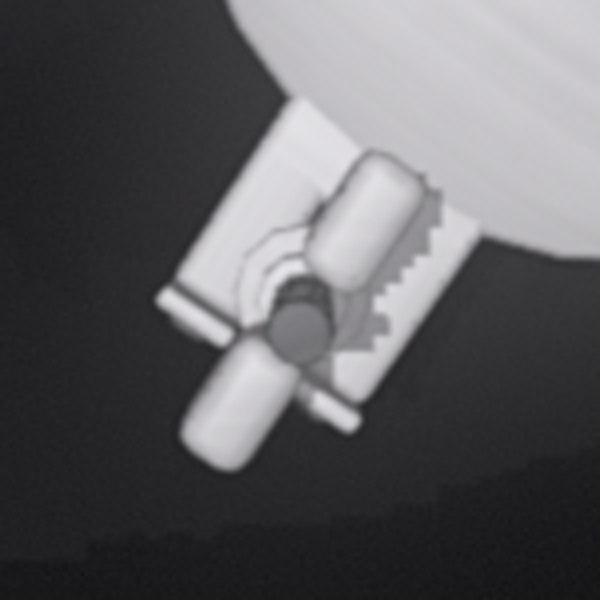

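View pics/w2z.png

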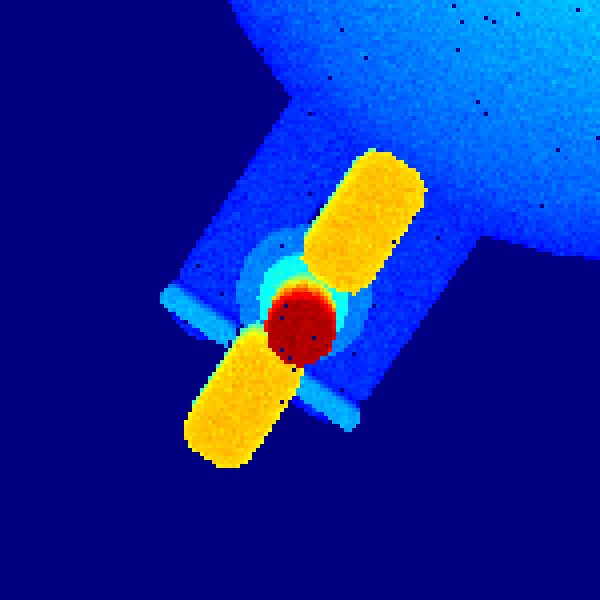

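The depth picture is clear. In the crop, the lip horns are at (198,315) and (328,402), the collar is the light ring at about (270,260), and the bolt end is at (300,325). Next I'll take the heights and directions from it.

```bash
cat >> h.py <<'E'
def med(P,x0,y0,pts,r=2):
    return [np.nanmedian(P[y-r:y+r+1,x-r:x+r+1].reshape(-1,3),0) for x,y in [(x0+a/4,y0+b/4) for a,b in pts] for x,y in [(int(round(x)),int(round(y)))]]
E
python3 - <<'E'
from h import *
d=dict(np.load("pics/w2.npz"));P=cloud(d);x0,y0=237,101
for nm,pts in dict(tines=[(220,230),(380,350),(290,150),(430,250)],lip=[(190,308),(212,323),(320,394),(342,411)],collar=[(252,290),(258,262),(285,238),(358,330)]).items():
    for p in med(P,x0,y0,pts,1): print(nm,p)
sub=P[y0:y0+150,x0:x0+150].reshape(-1,3); sub=sub[~np.isnan(sub[:,0])]
w=sub[(sub[:,2]>.097)&(sub[:,2]<.107)]; b=sub[(sub[:,2]>.113)]
print("wing top z",np.median(w[:,2]),len(w)); print("bolt",np.median(b,0))
rc,(a,bb),ang=cv2.minAreaRect((w[:,:2]*1000).astype(np.float32)); print(rc,a,bb,ang)
print(cv2.boxPoints((rc,(a,bb),ang)))
# lid rim circle fit
R=P.reshape(-1,3); L=R[(R[:,2]>.072)&(R[:,2]<.09)]
# tine edges direction via lug points
l=sub[(sub[:,2]>.067)&(sub[:,2]<.073)]
rr=cv2.minAreaRect((l[:,:2]*1000).astype(np.float32));print("lug",rr)
lip=sub[(sub[:,2]>.0735)&(sub[:,2]<.083)]
h=np.histogram(lip[:,2],bins=20);print(h)
E
```

```text
tines [0.5158 0.1846 0.0702]
tines [0.5393 0.1671 0.07  ]
tines [0.5263 0.196  0.0704]
tines [0.5462 0.1812 0.0702]
lip [0.5117 0.174  0.078 ]
lip [0.5149 0.1717 0.0777]
lip [0.5304 0.1614 0.0778]
lip [0.5333 0.1589 0.0782]
collar [0.5206 0.176  0.0752]
collar [0.5218 0.1805 0.0754]
collar [0.5252 0.1839 0.075 ]
collar [0.5356 0.1701 0.0743]
wing top z 0.10069213518354209 1276
bolt [0.528  0.1761 0.1171]
(527.8681640625, 175.70367431640625) 45.84749221801758 10.005838394165039 55.89926528930664
[[510.8733 159.5265]
 [519.1587 153.9167]
 [544.863  191.8809]
 [536.5776 197.4906]]
lug ((534.8900146484375, 183.59506225585938), (51.35037612915039, 64.46269989013672), 57.788665771484375)
(array([343, 331, 382, 371, 297, 261, 210, 204, 168, 133,  85,  39,  14,
         6,   1,   1,   1,   3,  11,  19]), array([0.0735, 0.074 , 0.0745, 0.0749, 0.0754, 0.0759, 0.0763, 0.0768,
       0.0773, 0.0778, 0.0782, 0.0787, 0.0792, 0.0797, 0.0801, 0.0806,
       0.0811, 0.0816, 0.082 , 0.0825, 0.083 ]))
```

Offset-corrected (tines read 70.2 mm against the true 71), the lip edge is about 7.7 mm above the tines and the collar is at about 0. The rise needed is therefore roughly 9.4 mm, or 212°. The bar's bearing is 55.9° and its axis is at (0.528, 0.176). I'll go above it now.

Emit:
{"api": "carry_out", "payload": {"steps": [[2.3,-0.06,0,0,6],[2.25,-0.07,0,0,6],[0,0,0,0.119,6],[0,0,0,0.119,6],[0,0,0,0.119,6]]}}

```text
t: 2.82
eef_pos: [0.5295, 0.1752, 0.158]
orientation: [2.585, 1.783, 0.003]
wrist_force: [-0.0, 0.7, -0.1]
opening: 0.0602
```

Emit:
{"api": "carry_out", "payload": {"steps": [[0,0,0,0.119,6],[0,0,0,0.119,6],[0,0,0,0,6]]}}

```text
t: 3.07
eef_pos: [0.5296, 0.1748, 0.1579]
orientation: [2.778, 1.465, 0.004]
wrist_force: [-0.6, -0.2, -0.3]
opening: 0.06
```

```bash
cat >> h.py <<'E'
from scipy.spatial.transform import Rotation as Ro
def pose(tx=None,ty=None,tz=None):
    s=state();R=Ro.from_rotvec(s["orientation"]).as_matrix()
    p=s["eef_pos"]
    print("t",s["t"],"p",p,"toolx deg",np.degrees(np.arctan2(R[1,0],R[0,0])),"tilt",R[2,:2],"j6",s["joints"][5],"F",s["wrist_force"],"T",s["torque"],"op",s["opening"])
    if tx is not None: print("need cm",100*R.T@(np.array([tx,ty,tz])-p))
    print("F tool",R.T@s["wrist_force"])
E
python3 - <<'E'
from h import *
pose(.528,.1759,.082)
d=capture("wrist");cv2.imwrite("pics/w3.png",d["img"]);np.savez("pics/w3.npz",**d)
E
```

```text
t 3.0667 p [0.5296 0.1748 0.1579] toolx deg 55.60863357899642 tilt [0.0016 0.0018] j6 0.8582211893314567 F [-0.6197 -0.1838 -0.3485] T [ 0.0133 -0.0163 -0.0145] op 0.05995818705639934
need cm [-0.0115 -0.2054  7.591 ]
F tool [-0.5022 -0.4082  0.3469]
```

View pics/w3.png

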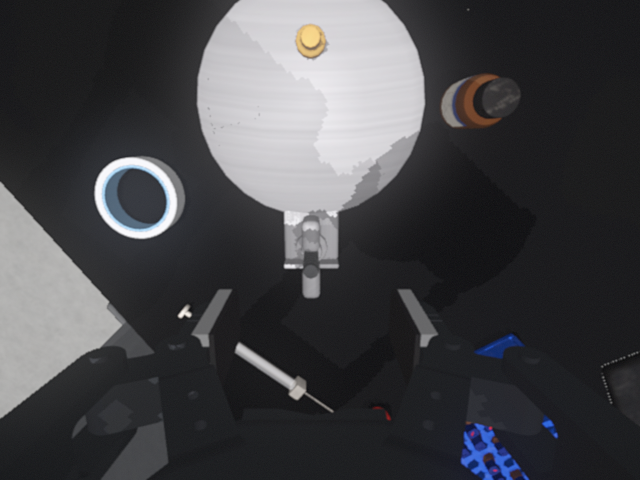

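The bar now stands straight up in the image at column 311, between the jaws (232 and 400, middle about 316). I'll re-measure its position from this view.

Run:
```python
from h import *
d=dict(np.load("pics/w3.npz"));P=cloud(d)
s=P[200:310,270:350].reshape(-1,3);s=s[~np.isnan(s[:,0])]
w=s[(s[:,2]>.096)&(s[:,2]<.107)];b=s[(s[:,2]>.112)&(s[:,2]<.125)]
print(len(w),np.median(w[:,2]),np.median(b,0),b[:,:2].min(0),b[:,:2].max(0))
rc=cv2.minAreaRect((w[:,:2]*1000).astype(np.float32));print(rc)
pose(rc[0][0]/1000,rc[0][1]/1000,.082)
# lip
l=s[(s[:,2]>.0755)&(s[:,2]<.0800)];print(np.histogram(s[:,2],bins=np.arange(.068,.084,.0005)))
```

```text
990 0.10071903086109439 [0.5285 0.1765 0.117 ] [0.524  0.1722] [0.532  0.1799]
((527.8787841796875, 176.02224731445312), (45.908016204833984, 9.513413429260254), 55.793697357177734)
t 3.1167 p [0.5295 0.1749 0.1577] toolx deg 55.97809699337506 tilt [0.0015 0.0016] j6 0.8518680439596827 F [-0.1765  0.1791 -1.096 ] T [-0.0168 -0.0065  0.0079] op 0.06020026034364295
need cm [-0.0039 -0.2102  7.5719]
F tool [ 0.0481 -0.2483  1.0956]
(array([ 42,  68, 218, 405, 494, 385, 251, 146, 138, 111, 118,  89,  54,
        90,  67,  48,  26,  20,  36,  54,  37,  24,   6,   1,   1,   0,
         1,   5,   8,  12,  16]), array([0.068 , 0.0685, 0.069 , 0.0695, 0.07  , 0.0705, 0.071 , 0.0715,
       0.072 , 0.0725, 0.073 , 0.0735, 0.074 , 0.0745, 0.075 , 0.0755,
       0.076 , 0.0765, 0.077 , 0.0775, 0.078 , 0.0785, 0.079 , 0.0795,
       0.08  , 0.0805, 0.081 , 0.0815, 0.082 , 0.0825, 0.083 , 0.0835]))
```

Emit:
{"api": "carry_out", "payload": {"steps": [[0,-0.2,2,0,5],[0,0,2.5,0,5],[0,0,2,0,5],[0,0,1,0,5],[0,0,0,0,5]]}}

```text
t: 3.53
eef_pos: [0.5259, 0.1759, 0.0787]
orientation: [-2.773, -1.475, 0.007]
wrist_force: [-0.8, -0.7, 0.1]
opening: 0.0499
```

Run:
```python
from h import *
pose(.528,.176,.082)
```

```text
t 3.5333 p [0.5259 0.1759 0.0787] toolx deg 56.02606331538176 tilt [-0.0034 -0.0029] j6 0.8544532090833002 F [-0.7823 -0.6595  0.0803] T [ 0.021  -0.0566 -0.0062] op 0.04988583282028963
need cm [ 0.1276  0.1714 -0.3291]
F tool [-0.9844 -0.2805 -0.0762]
```

Emit:
{"api": "carry_out", "payload": {"steps": [[0.1,0.1,-0.3,0,5],[0,0,0,0,5],[0,0,0,0,5]]}}

```text
t: 3.78
eef_pos: [0.5298, 0.1771, 0.0868]
orientation: [2.774, 1.473, 0.006]
wrist_force: [0.2, -0.1, -0.2]
opening: 0.0498
```

Run:
```python
from h import *
pose(.528,.176,.082)
```

```text
t 3.7833 p [0.5298 0.1771 0.0868] toolx deg 55.93896556364214 tilt [0.003  0.0026] j6 0.8562632997815517 F [ 0.2038 -0.0548 -0.2074] T [ 0.0212 -0.0068 -0.009 ] op 0.049842818124648934
need cm [-0.1963 -0.0849  0.4786]
F tool [0.0681 0.199  0.2081]
```

Emit:
{"api": "carry_out", "payload": {"steps": [[0,0,0,0,5],[0,0,0,0,5],[0,0,0,0,5],[0,0,0,0,5]]}}

```text
t: 4.12
eef_pos: [0.5285, 0.1769, 0.0845]
orientation: [2.775, 1.473, 0.001]
wrist_force: [-0.6, 0.0, -1.0]
opening: 0.0499
```

Run:
```python
from h import *
pose(.528,.176,.082)
```

```text
t 4.1167 p [0.5285 0.1769 0.0845] toolx deg 55.921061402240554 tilt [0.0003 0.0002] j6 0.856806421862301 F [-0.5745  0.0094 -1.0079] T [-0.0191  0.0096 -0.0147] op 0.049918514849934474
need cm [-0.1063  0.0106  0.251 ]
F tool [-0.3144 -0.4813  1.0078]
```

Emit:
{"api": "carry_out", "payload": {"steps": [[0,0,0,0,5]]}}

```text
t: 4.2
eef_pos: [0.5284, 0.1769, 0.0843]
orientation: [2.775, 1.473, 0.0]
wrist_force: [0.5, 0.2, -0.5]
opening: 0.0502
```

Run:
```python
from h import *
pose(.528,.176,.082)
```

```text
t 4.2 p [0.5284 0.1769 0.0843] toolx deg 55.912440409754545 tilt [0. 0.] j6 0.8569009700790884 F [ 0.483   0.2422 -0.4822] T [-0.0175  0.0185  0.0489] op 0.05023762388988962
need cm [-0.0984  0.0127  0.2342]
F tool [0.4713 0.2643 0.4823]
```

Emit:
{"api": "carry_out", "payload": {"steps": [[-0.1,0,0.1,0,4],[0,0,0.1,0,3],[0,0,0,0,2],[0,0,0,0,1.6],[0,0,0,0,1.6]], "squeeze": 30}}

```text
t: 4.62
eef_pos: [0.5278, 0.1761, 0.0822]
orientation: [-2.775, -1.473, 0.0]
wrist_force: [-0.6, -0.0, 0.5]
opening: 0.0163
```

Run:
```python
from h import *
pose(.528,.176,.082)
```

```text
t 4.6167 p [0.5278 0.1761 0.0822] toolx deg 55.908750906792264 tilt [-0.0001 -0.0001] j6 0.85576864101033 F [-0.6015 -0.0409  0.5059] T [-0.0299 -0.0292  0.0369] op 0.016303831649228023
need cm [0.0041 0.0154 0.0208]
F tool [-0.371  -0.4752 -0.5059]
```

Emit:
{"api": "carry_out", "payload": {"steps": [[0,0,0,0,1.2],[0,0,0,0,0.6],[0,0,0,0,0.6],[0,0,0,0,0.6]], "squeeze": 30}}

```text
t: 4.95
eef_pos: [0.528, 0.176, 0.0824]
orientation: [2.775, 1.472, 0.0]
wrist_force: [0.4, 0.3, -0.4]
opening: 0.0095
```

Run:
```python
from h import *
pose(.528,.176,.082)
```

```text
t 4.95 p [0.528  0.176  0.0824] toolx deg 55.90365595327961 tilt [0.0001 0.0003] j6 0.8557880260553897 F [ 0.4449  0.2612 -0.4016] T [-0.144  -0.0591 -0.0388] op 0.009480322892585326
need cm [ 0.0014 -0.0023  0.0367]
F tool [0.4657 0.2218 0.4017]
```

Emit:
{"api": "carry_out", "payload": {"steps": [[0,0,-0.03,-0.12,0.6],[0,0,-0.03,-0.12,0.6],[0,0,-0.03,-0.12,0.6],[0,0,0,0,0.6]], "squeeze": 30}}

```text
t: 5.28
eef_pos: [0.5279, 0.176, 0.0833]
orientation: [2.462, 1.951, -0.0]
wrist_force: [0.0, -1.2, 0.1]
opening: 0.0091
```

Run:
```python
from h import *
pose(.528,.176,.082)
```

```text
t 5.2833 p [0.5279 0.176  0.0833] toolx deg 76.77854205377106 tilt [-0.  0.] j6 0.49148566324857945 F [ 0.0394 -1.1615  0.0815] T [-0.0897 -0.0289 -0.0251] op 0.009115844845900967
need cm [0.0014 0.0122 0.1291]
F tool [-1.1217  0.304  -0.0815]
```

Emit:
{"api": "carry_out", "payload": {"steps": [[0,0,-0.031,-0.12,0.6],[0,0,-0.031,-0.12,0.6],[0,0,-0.031,-0.12,0.6],[0,0,-0.031,-0.12,0.6],[0,0,-0.031,-0.12,0.6]]}}

```text
t: 5.7
eef_pos: [0.5277, 0.176, 0.0848]
orientation: [-1.779, -2.589, 0.001]
wrist_force: [-1.2, -0.2, 0.3]
opening: 0.0093
```

Emit:
{"api": "carry_out", "payload": {"steps": [[0,0,-0.031,-0.12,0.6],[0,0,-0.031,-0.12,0.6],[0,0,-0.031,-0.12,0.6],[0,0,-0.031,-0.12,0.6],[0,0,-0.031,-0.12,0.6]]}}

```text
t: 6.12
eef_pos: [0.5275, 0.1759, 0.0863]
orientation: [-0.935, -2.999, 0.001]
wrist_force: [-0.6, -0.7, 1.2]
opening: 0.0094
```

Run:
```python
from h import *
pose(.528,.176,.082)
d=capture("side");cv2.imwrite("pics/sd3.png",cv2.resize(d["img"][210:380,220:400],(720,680),interpolation=2)[:600])
```

```text
t 6.1167 p [0.5275 0.1759 0.0863] toolx deg 145.38037085187057 tilt [ 0.0005 -0.0009] j6 -0.7058323999583397 F [-0.5787 -0.6862  1.1909] T [-0.2098  0.2267 -0.0454] op 0.009383821938503555
need cm [-0.0331  0.0371  0.4281]
F tool [ 0.0871 -0.8945 -1.1901]
```

View pics/sd3.png

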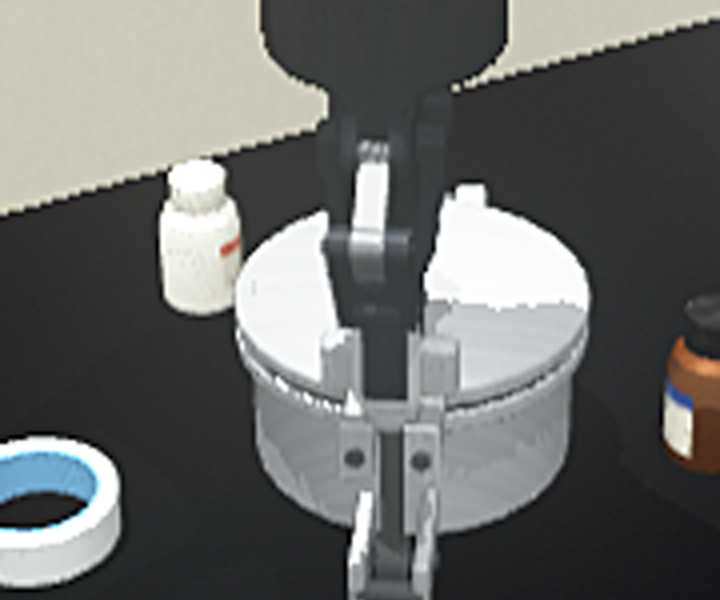

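The bar has turned 90° with the gripper and now lies crosswise at (390,360). I'll continue to about 180°.

Emit:
{"api": "carry_out", "payload": {"steps": [[0,0,-0.031,-0.12,0.6],[0,0,-0.031,-0.12,0.6],[0,0,-0.031,-0.12,0.6],[0,0,-0.031,-0.12,0.6],[0,0,-0.031,-0.12,0.6]]}}

```text
t: 6.58
eef_pos: [0.5274, 0.1757, 0.0878]
orientation: [-0.01, -3.14, 0.001]
wrist_force: [-2.6, -2.0, 1.3]
opening: 0.0091
```

Emit:
{"api": "carry_out", "payload": {"steps": [[0,0,-0.031,-0.12,0.6],[0,0,-0.031,-0.12,0.6],[0,0,-0.031,-0.12,0.6],[0,0,-0.031,-0.12,0.6],[0,0,-0.031,-0.12,0.6]]}}

```text
t: 7.0
eef_pos: [0.5275, 0.1755, 0.0893]
orientation: [0.918, -3.003, 0.001]
wrist_force: [-2.9, -2.5, 2.6]
opening: 0.0091
```

Emit:
{"api": "carry_out", "payload": {"steps": [[0,0,-0.031,-0.12,0.6],[0,0,-0.031,-0.12,0.6],[0,0,-0.031,-0.12,0.6],[0,0,0,0,0.6],[0,0,0,0,0.6]]}}

```text
t: 7.42
eef_pos: [0.5276, 0.1754, 0.0902]
orientation: [1.431, -2.795, 0.001]
wrist_force: [-2.2, -3.3, 1.6]
opening: 0.0092
```

Run:
```python
from h import *
pose(.528,.176,.082)
```

```text
t 7.4167 p [0.5276 0.1754 0.0902] toolx deg -125.76196647454464 tilt [ 0.0015 -0.0001] j6 -2.257040969148755 F [-2.1539 -3.314   1.6221] T [-0.7091  0.3825  0.0455] op 0.009247163725573488
need cm [-0.0731  0.0035  0.8199]
F tool [ 3.9505 -0.1891 -1.6161]
```

About 178° done, a rise of 7.9 mm. I'll release, lift and look.

Emit:
{"api": "carry_out", "payload": {"steps": [[0,0,0,0,3],[0,0,0,0,5],[0,0,0,0,5.5],[0,0,-1,0,5.5],[0,0,-2,0,5.5]]}}

```text
t: 7.83
eef_pos: [0.5265, 0.1759, 0.1181]
orientation: [1.439, -2.787, -0.002]
wrist_force: [0.4, 0.5, 0.1]
opening: 0.0555
```

Emit:
{"api": "carry_out", "payload": {"steps": [[0,0,-3,0,5.5],[1,0,-1,0,5.5],[1,0,0,0,5.5],[0,0,0,0,5.5],[0,0,0,0,5.5]]}}

```text
t: 8.25
eef_pos: [0.5156, 0.1591, 0.1591]
orientation: [1.44, -2.791, -0.001]
wrist_force: [0.3, -0.2, -0.4]
opening: 0.055
```

Run:
```python
from h import *
pose(.528,.176,.082)
d=capture("wrist");np.savez("pics/w4.npz",**d);cv2.imwrite("pics/w4.png",d["img"])
```

```text
t 8.25 p [0.5156 0.1591 0.1591] toolx deg -125.39766940173658 tilt [0.0009 0.001 ] j6 -2.2876272696884583 F [ 0.2848 -0.1755 -0.4208] T [-0.0253  0.0031 -0.0329] op 0.05503243587220798
need cm [-2.1013 -0.0371  7.7072]
F tool [-0.0223 -0.3342  0.4205]
```

View pics/w4.png

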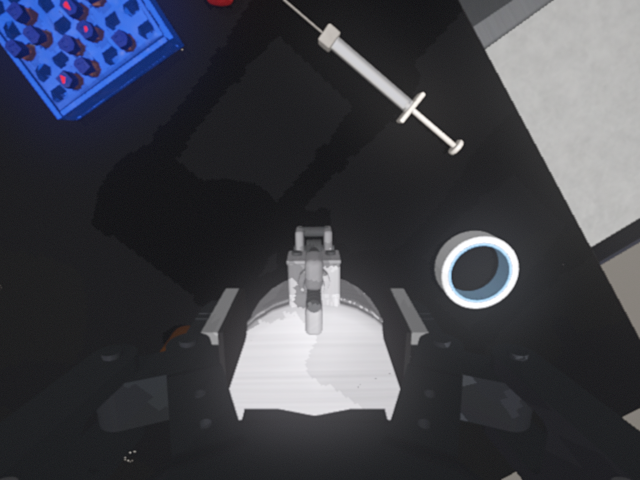

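The nut is centred at column 313, rows 250–330, with the horns at row 262 and columns 290–340. Now its heights.

Run:
```python
from h import *
d=dict(np.load("pics/w4.npz"));P=cloud(d)
cv2.imwrite("pics/w4c.png",cv2.resize(d["img"][220:345,255:380],(600,600),interpolation=2))
z=P[220:345,255:380,2];g=np.nan_to_num(np.clip((z-.06)/.06,0,1))
cv2.imwrite("pics/w4z.png",cv2.resize(cv2.applyColorMap((g*255).astype(np.uint8),cv2.COLORMAP_JET),(600,600),interpolation=0))
s=P[220:345,270:360].reshape(-1,3);s=s[~np.isnan(s[:,0])]
w=s[(s[:,2]>.104)&(s[:,2]<.1125)];b=s[s[:,2]>.1145]
print(len(w),np.median(w[:,2]),len(b),np.median(b,0)); print(cv2.minAreaRect((w[:,:2]*1000).astype(np.float32)))
# pot-frame coords
a=np.radians(55.9);D=s[:,:2]-np.array([.528,.176]);X=D@[np.cos(a),np.sin(a)];Y=D@[-np.sin(a),np.cos(a)]
print("tine",np.median(s[(X>2e-3)&(X<12e-3)&(abs(abs(Y)-.014)<.003)&(s[:,2]<.075),2]))
for lo in np.arange(-.016,-.006,.001):
    k=(X>lo)&(X<lo+.001)&(abs(abs(Y)-.0135)<.003)&(s[:,2]>.06); print(round(lo,4),k.sum(),np.percentile(s[k,2],[10,50,90]) if k.sum() else "")
```

```text
1050 0.108522485640782 178 [0.5271 0.175  0.1169]
((527.1162719726562, 175.06878662109375), (45.11433410644531, 9.846092224121094), 54.15664291381836)
tine 0.07008595579274415
-0.016 34 [0.0645 0.0672 0.0692]
-0.015 14 [0.0678 0.0687 0.07  ]
-0.014 90 [0.0673 0.0721 0.077 ]
-0.013 71 [0.0644 0.0762 0.0783]
-0.012 32 [0.0772 0.0781 0.0788]
-0.011 13 [0.0769 0.0774 0.0778]
-0.01 0 
-0.009 0 
-0.008 13 [0.0695 0.0702 0.0709]
-0.007 34 [0.0688 0.0704 0.0709]
```

View pics/w4z.png

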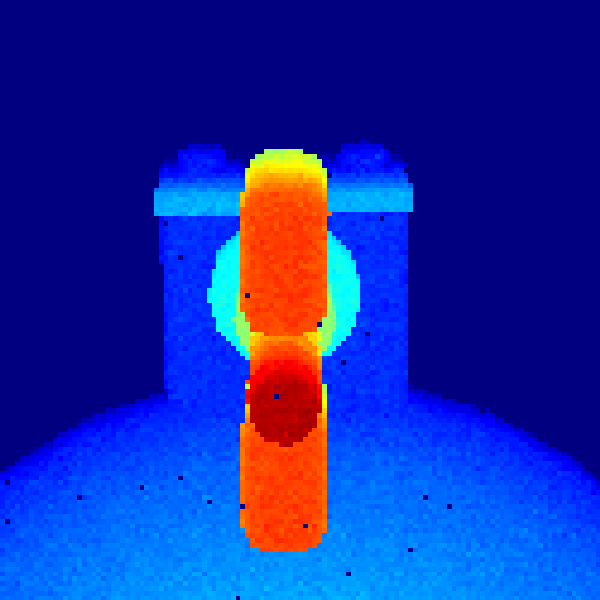

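View pics/w4c.png

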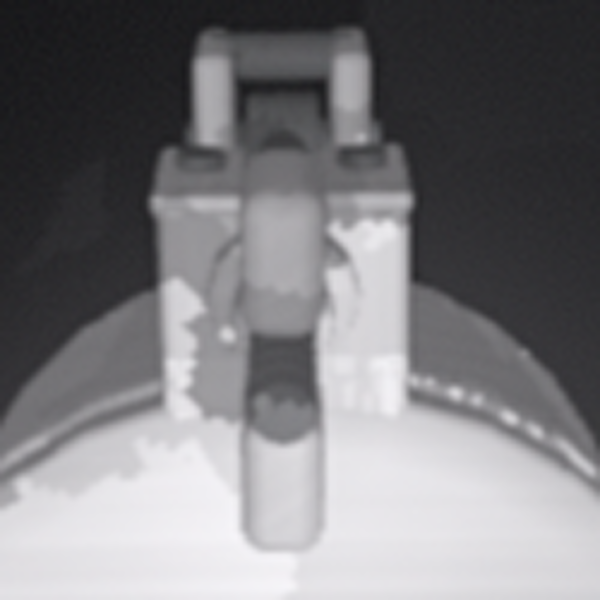

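Collar is about 78.5 mm and lip edge about 78.7, so roughly level and still needing about 2 mm. I'll turn back 180° above the nut and regrip.

Emit:
{"api": "carry_out", "payload": {"steps": [[-2,0,0,0.12,5.5],[0,0,0,0.12,5.5],[0,0,0,0.12,5.5],[0,0,0,0.12,5.5],[0,0,0,0.12,5.5]]}}

```text
t: 8.72
eef_pos: [0.5273, 0.1762, 0.1582]
orientation: [0.544, -3.091, 0.0]
wrist_force: [-0.5, 0.0, 0.0]
opening: 0.0553
```

Emit:
{"api": "carry_out", "payload": {"steps": [[0,0,0,0.12,5.5],[0,0,0,0.12,5.5],[0,0,0,0.12,5.5],[0,0,0,0.12,5.5],[0,0,0,0.12,5.5]]}}

```text
t: 9.13
eef_pos: [0.5273, 0.1761, 0.1582]
orientation: [-0.394, -3.114, 0.002]
wrist_force: [0.5, 0.2, 0.1]
opening: 0.0549
```

Emit:
{"api": "carry_out", "payload": {"steps": [[0,0,0,0.12,5.5],[0,0,0,0.12,5.5],[0,0,0,0.12,5.5],[0,0,0,0.12,5.5],[0,0,0,0.12,5.5]]}}

```text
t: 9.55
eef_pos: [0.5273, 0.1761, 0.1582]
orientation: [-1.297, -2.859, 0.003]
wrist_force: [-0.6, -0.0, -0.1]
opening: 0.0549
```

Emit:
{"api": "carry_out", "payload": {"steps": [[0,0,0,0.12,5.5],[0,0,0,0.12,5.5],[0,0,0,0.12,5.5],[0,0,0,0.12,5.5],[0,0,0,0.12,5.5]]}}

```text
t: 9.97
eef_pos: [0.5273, 0.1761, 0.1582]
orientation: [-2.084, -2.348, 0.004]
wrist_force: [1.0, 1.2, -0.2]
opening: 0.0553
```

Emit:
{"api": "carry_out", "payload": {"steps": [[0,0,0,0.12,5.5],[0,0,0,0.12,5.5],[0,0,0,0.12,5.5],[0,0,0,0.12,5.5],[0,0,0,0.12,5.5]]}}

```text
t: 10.38
eef_pos: [0.5272, 0.1761, 0.1582]
orientation: [-2.686, -1.628, 0.005]
wrist_force: [0.0, -0.4, -0.9]
opening: 0.0549
```

Emit:
{"api": "carry_out", "payload": {"steps": [[0,0,0,0.12,5.5],[0,0,0,0.03,5.5],[0,0,0,0,5.5],[0,0,0,0,5.5],[0,0,0,0,5.5]]}}

```text
t: 10.8
eef_pos: [0.5276, 0.176, 0.1593]
orientation: [-2.796, -1.432, 0.002]
wrist_force: [0.7, 0.4, 0.7]
opening: 0.0551
```

Run:
```python
from h import *
pose(.528,.176,.091)
```

```text
t 10.8 p [0.5276 0.176  0.1593] toolx deg 54.26274972097966 tilt [-0.0012 -0.001 ] j6 0.8845968013117775 F [0.6621 0.3534 0.7139] T [0.0324 0.0388 0.0273] op 0.055110911465928517
need cm [0.0292 0.0435 6.8307]
F tool [ 0.6728  0.3303 -0.715 ]
```

Emit:
{"api": "carry_out", "payload": {"steps": [[0.03,0.04,1,0,5.5],[0,0,2,0,5.5],[0,0,2,0,5.5],[0,0,1.3,0,5],[0,0,0.7,0,5]]}}

```text
t: 11.22
eef_pos: [0.5271, 0.1757, 0.0871]
orientation: [-2.796, -1.431, 0.006]
wrist_force: [0.2, 0.2, 0.1]
opening: 0.0497
```

Emit:
{"api": "carry_out", "payload": {"steps": [[0,0,0,0,4],[0,0,0,0,3],[0,0,0,0,2.5],[0,0,0,0,2],[0,0,0,0,1.7]]}}

```text
t: 11.63
eef_pos: [0.529, 0.1763, 0.0916]
orientation: [2.796, 1.431, 0.003]
wrist_force: [-0.1, -0.1, -0.5]
opening: 0.0171
```

Run:
```python
from h import *
pose(.528,.176,.09)
```

```text
t 11.6333 p [0.529  0.1763 0.0916] toolx deg 54.19308556436873 tilt [0.0017 0.0013] j6 0.8855343905972782 F [-0.1293 -0.1026 -0.4913] T [-0.01    0.0244 -0.0475] op 0.017143054635206077
need cm [-0.0807 -0.0654  0.1608]
F tool [-0.1597 -0.0455  0.4909]
```

Emit:
{"api": "carry_out", "payload": {"steps": [[0,0,0,0,1.7],[0,0,0.1,0,1.7],[0,0,0,0,1.7],[0,0,0,0,1.7]]}}

```text
t: 11.97
eef_pos: [0.5284, 0.1761, 0.0893]
orientation: [2.797, 1.431, -0.0]
wrist_force: [-0.5, 0.2, -0.2]
opening: 0.0174
```

Run:
```python
from h import *
pose(.528,.176,.09)
```

```text
t 11.9667 p [0.5284 0.1761 0.0893] toolx deg 54.192738452933646 tilt [-0.0001 -0.    ] j6 0.8855643444945557 F [-0.4661  0.2217 -0.2469] T [ 0.0449 -0.0065 -0.0242] op 0.017449340182565654
need cm [-0.0269 -0.0241 -0.0741]
F tool [-0.0929 -0.5077  0.2469]
```

Emit:
{"api": "carry_out", "payload": {"steps": [[-0.03,-0.02,0,0,1.2],[0,0,0,0,0.6],[0,0,0,0,0.6],[0,0,0,0,0.6],[0,0,0,0,0.6]], "squeeze": 30}}

```text
t: 12.38
eef_pos: [0.5281, 0.176, 0.0894]
orientation: [-2.797, -1.431, -0.0]
wrist_force: [0.6, 0.1, 0.2]
opening: 0.0093
```

Emit:
{"api": "carry_out", "payload": {"steps": [[0,0,-0.028,-0.11,0.6],[0,0,-0.028,-0.11,0.6],[0,0,-0.028,-0.11,0.6]]}}

```text
t: 12.63
eef_pos: [0.528, 0.1761, 0.0902]
orientation: [-2.518, -1.877, -0.0]
wrist_force: [1.0, 1.2, -0.3]
opening: 0.0096
```

Emit:
{"api": "carry_out", "payload": {"steps": [[0,0,-0.028,-0.11,0.6],[0,0,-0.028,-0.11,0.6],[0,0,-0.028,-0.11,0.6],[0,0,0,0,0.6],[0,0,0,0,0.6]]}}

```text
t: 13.05
eef_pos: [0.5279, 0.1761, 0.091]
orientation: [-2.185, -2.256, 0.0]
wrist_force: [-1.8, 1.2, 1.4]
opening: 0.0098
```

Run:
```python
from h import *
pose(.528,.176,.09)
```

```text
t 13.05 p [0.5279 0.1761 0.091 ] toolx deg 91.83316337332178 tilt [ 0.0003 -0.0004] j6 0.228642449438083 F [-1.8482  1.2135  1.4353] T [0.1865 0.2188 0.0602] op 0.009770508481612743
need cm [-0.01    0.0137  0.1032]
F tool [ 1.2724 -1.809  -1.4342]
```

About 216° in all. Now the feel test: a gentle outward pull, watching the force.

Emit:
{"api": "carry_out", "payload": {"steps": [[-0.08,-0.06,0,0,0.6],[0,0,0,0,0.6],[-0.08,-0.06,0,0,0.6],[0,0,0,0,0.6]]}}

```text
t: 13.38
eef_pos: [0.5269, 0.1746, 0.091]
orientation: [-2.183, -2.259, -0.001]
wrist_force: [-0.7, 3.2, 0.3]
opening: 0.0093
```

Run:
```python
from h import *
pose(.528,.176,.09)
```

```text
t 13.3833 p [0.5269 0.1746 0.091 ] toolx deg 91.96515701905483 tilt [0.0007 0.0002] j6 0.2239621361021278 F [-0.7053  3.2037  0.2974] T [ 0.5681  0.0121 -0.003 ] op 0.00926838185513392
need cm [0.1403 0.1168 0.1029]
F tool [ 3.2262 -0.5949 -0.2954]
```

Emit:
{"api": "carry_out", "payload": {"steps": [[-0.08,-0.06,0,0,0.6],[0,0,0,0,0.6],[-0.08,-0.06,0,0,0.6],[0,0,0,0,0.6]]}}

```text
t: 13.72
eef_pos: [0.5258, 0.1729, 0.091]
orientation: [-2.182, -2.26, -0.001]
wrist_force: [0.2, 4.3, 0.4]
opening: 0.0094
```

Run:
```python
from h import *
pose(.528,.176,.09)
d=capture("side");cv2.imwrite("pics/sd4.png",cv2.resize(d["img"][210:380,220:400],(720,680),interpolation=2)[:600])
```

```text
t 13.7167 p [0.5258 0.1729 0.091 ] toolx deg 92.00742207806805 tilt [0.0006 0.0002] j6 0.22087848120648687 F [0.1663 4.3231 0.4083] T [ 0.9029 -0.1638  0.0887] op 0.009424271196775098
need cm [0.3013 0.2346 0.101 ]
F tool [ 4.3149  0.3177 -0.4056]
```

View pics/sd4.png

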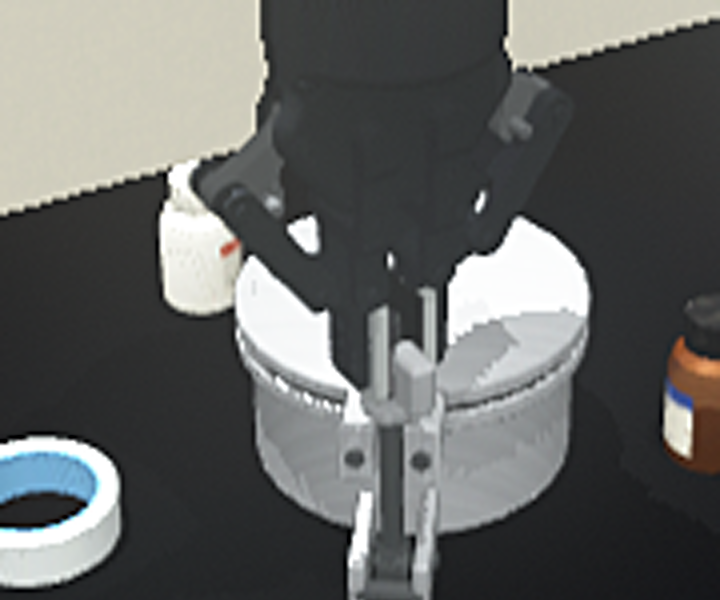

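It moved 3.8 mm outward with only about 3–4 N, and the collar shows over the lip at (385,408). I'll release and look from above.

Emit:
{"api": "carry_out", "payload": {"steps": [[0,0,0,0,3],[0,0,0,0,5],[0,0,0,0,5.5],[0,0,-1,0,5.5],[0,0,-2,0,5.5]]}}

```text
t: 14.18
eef_pos: [0.5243, 0.1718, 0.1187]
orientation: [-2.181, -2.258, 0.008]
wrist_force: [0.3, 0.3, -0.2]
opening: 0.0552
```

Emit:
{"api": "carry_out", "payload": {"steps": [[0,0,-3,0,5.5],[0,0,-1,0,5.5],[0,0,0,0,4],[0,0,0,0,3],[0,0,0,0,2]]}}

```text
t: 14.6
eef_pos: [0.5253, 0.1724, 0.1594]
orientation: [-2.182, -2.259, 0.003]
wrist_force: [-0.4, 0.1, -0.3]
opening: 0.0206
```

Run:
```python
from h import *
pose(.528,.176,.09)
d=capture("wrist");np.savez("pics/w5.npz",**d)
P=cloud(d)
a=np.radians(55.9);D=P[...,:2]-np.array([.528,.176]);X=D@[np.cos(a),np.sin(a)];Y=D@[-np.sin(a),np.cos(a)]
k=(np.hypot(X,Y)<.035)&(P[...,2]>.115);print("bolt end pot frame mm",np.nanmedian(X[k])*1e3,np.nanmedian(Y[k])*1e3,np.nanmedian(P[k][:,2]),k.sum())
k=(np.hypot(X,Y)<.035)&(P[...,2]>.105)&(P[...,2]<.114);
w=np.c_[X[k],Y[k]]*1e3;print(cv2.minAreaRect(w.astype(np.float32)),np.percentile(P[k][:,2],[5,50,95]))
v,u=np.nonzero(k);c=int(u.mean()),int(v.mean());print(c)
y0,x0=max(c[1]-75,0),max(c[0]-75,0)
cv2.imwrite("pics/w5c.png",cv2.resize(d["img"][y0:y0+150,x0:x0+150],(600,600),interpolation=2))
```

```text
t 14.6 p [0.5253 0.1724 0.1594] toolx deg 92.000360729512 tilt [-0.0006 -0.0021] j6 0.22080497508521268 F [-0.4135  0.1307 -0.2859] T [-0.013   0.0072  0.0119] op 0.020623694148423233
need cm [0.3518 0.3011 6.9385]
F tool [ 0.1452 -0.4081  0.2866]
bolt end pot frame mm 5.8496647747938155 4.041713979408346 0.23654466264053706 36863
((-4.461178779602051, 0.17296218872070312), (45.85314178466797, 9.612332344055176), 35.72328186035156) [0.1072 0.1101 0.1121]
(314, 260)
```

View pics/w5c.png

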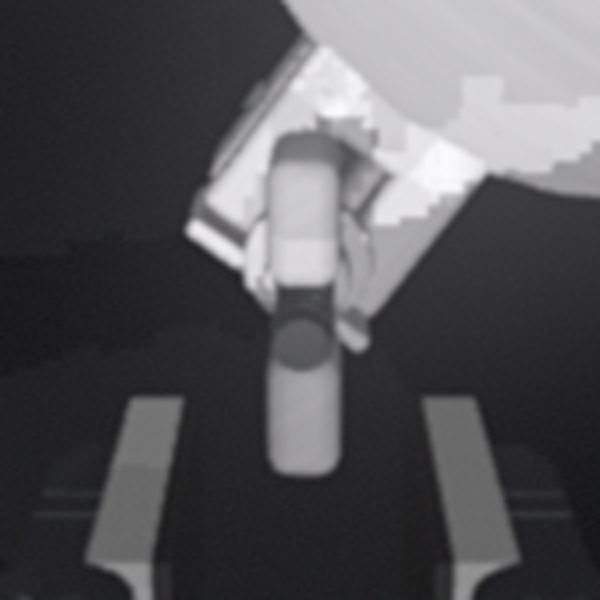

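The bar centre is now 4.5 mm outward and the collar's edge lies over the horns (near (255,265)), so it is free. Next I'll close the fingers, align the tool with the radial direction, and push from behind.

Emit:
{"api": "carry_out", "payload": {"steps": [[0,0,0,0.12,1],[0,0,0,0.12,0],[0,0,0,0.12,0],[0,0,0,0.12,0],[0,0,0,0.12,0]]}}

```text
t: 15.07
eef_pos: [0.525, 0.1725, 0.1589]
orientation: [-2.756, -1.506, 0.005]
wrist_force: [0.4, -0.6, -0.6]
opening: -0.0002
```

Emit:
{"api": "carry_out", "payload": {"steps": [[1.2,-0.3,0,0.03,0],[1.3,-0.3,0,0,0],[1.3,-0.3,0,0,0],[0,0,0,0,0],[0,0,0,0,0]]}}

```text
t: 15.48
eef_pos: [0.5391, 0.2101, 0.16]
orientation: [-2.773, -1.476, 0.003]
wrist_force: [0.1, -0.3, 0.3]
opening: 0.0001
```

```bash
cat >> h.py <<'E'
def pf():
    s=state();a=np.radians(55.9);D=s["eef_pos"][:2]-np.array([.528,.176]);F=s["wrist_force"]
    c,sn=np.cos(a),np.sin(a)
    print("pot-frame TCP mm",1e3*(D@[c,sn]),1e3*(D@[-sn,c]),1e3*s["eef_pos"][2],"F",F[:2]@[c,sn],F[:2]@[-sn,c],F[2],"op",s["opening"],"t",s["t"])
E
python3 - <<'E'
from h import *
pose(.528,.176,.09);pf()
E
```

```text
t 15.4833 p [0.5391 0.2101 0.16  ] toolx deg 56.049393882436355 tilt [-0.0014 -0.0009] j6 0.9054128976503242 F [ 0.0545 -0.2691  0.3177] T [ 0.0282  0.069  -0.01  ] op 5.725579695039245e-05
need cm [-3.4379  0.9892  7.0051]
F tool [-0.1932  0.1952 -0.3177]
pot-frame TCP mm 34.452720043968796 9.915991788472738 160.01093388573668 F -0.192244986008825 -0.19597988527502547 0.3177431964926252 op 5.725579695039245e-05 t 15.4833
```

Emit:
{"api": "carry_out", "payload": {"steps": [[0,0,1,0,0],[0,0,1.5,0,0],[0,0,1.5,0,0],[0,0,1.2,0,0],[0,0,0.6,0,0]]}}

```text
t: 15.9
eef_pos: [0.5382, 0.2086, 0.1001]
orientation: [-2.775, -1.472, 0.005]
wrist_force: [0.1, -0.5, -1.1]
opening: 0.0002
```

Emit:
{"api": "carry_out", "payload": {"steps": [[0,0,0,0,0],[0,0,0,0,0],[0,0,0,0,0],[0,0,0,0,0]]}}

```text
t: 16.23
eef_pos: [0.5398, 0.2095, 0.1043]
orientation: [2.775, 1.473, 0.003]
wrist_force: [-0.6, 0.8, 0.1]
opening: 0.0002
```

Run:
```python
from h import *
pf()
```

```text
pot-frame TCP mm 34.343495291316934 8.978406178494332 104.26205369664378 F 0.333718819769272 1.0087160164553128 0.08659261961346304 op 0.00016232462733999686 t 16.2333
```

Emit:
{"api": "carry_out", "payload": {"steps": [[-0.3,0,0.2,0,0],[-0.3,0,0.1,0,0],[-0.3,0,0,0,0],[-0.2,0,0,0,0],[-0.2,0,0,0,0]]}}

```text
t: 16.65
eef_pos: [0.532, 0.1984, 0.1004]
orientation: [-2.775, -1.473, -0.001]
wrist_force: [0.2, 0.3, 1.6]
opening: -0.0001
```

Run:
```python
from h import *
pf()
```

```text
pot-frame TCP mm 20.82848850278064 9.26889507415488 100.40192865706274 F 0.3537842110580424 -0.020416081813720566 1.5888381828713043 op -0.00010529379076998486 t 16.65
```

Emit:
{"api": "carry_out", "payload": {"steps": [[-0.2,0,0,0,0],[-0.2,0,0,0,0]]}}

```text
t: 16.82
eef_pos: [0.5297, 0.1951, 0.1002]
orientation: [2.775, 1.473, 0.001]
wrist_force: [1.0, 1.1, 0.1]
opening: 0.0001
```

Run:
```python
from h import *
pf()
```

```text
pot-frame TCP mm 16.78181357085568 9.29464121000038 100.24061003465087 F 1.4848593387093394 -0.15281329093292895 0.14228177323768054 op 8.84764834712626e-05 t 16.8167
```

Emit:
{"api": "carry_out", "payload": {"steps": [[-0.2,0,0,0,0],[-0.2,0,0,0,0]]}}

```text
t: 16.98
eef_pos: [0.5274, 0.1918, 0.1001]
orientation: [2.775, 1.473, 0.0]
wrist_force: [0.4, 0.5, 0.9]
opening: -0.0002
```

Run:
```python
from h import *
pf()
```

```text
pot-frame TCP mm 12.721008652666164 9.306834014665451 100.08685933549079 F 0.6853041243106968 -0.0361630779840304 0.8501693292103557 op -0.00015254072049617683 t 16.9833
```

The resistance is about 1 N. I'll keep pushing outward.

Emit:
{"api": "carry_out", "payload": {"steps": [[-0.2,0,0,0,0],[-0.2,0,0,0,0],[-0.2,0,0,0,0]]}}

```text
t: 17.23
eef_pos: [0.524, 0.1868, 0.0999]
orientation: [-2.775, -1.473, 0.0]
wrist_force: [0.9, 1.3, 1.3]
opening: -0.0003
```

Run:
```python
from h import *
pf()
```

```text
pot-frame TCP mm 6.659232576773216 9.35120830718897 99.9241180586829 F 1.5454715051163421 0.0016093998612626281 1.3116631126606744 op -0.0002854288483570925 t 17.2333
```

Emit:
{"api": "carry_out", "payload": {"steps": [[-0.3,0,0,0,0],[-0.3,0,0,0,0],[-0.3,0,0,0,0],[-0.3,0,0,0,0]]}}

```text
t: 17.57
eef_pos: [0.5171, 0.1767, 0.0997]
orientation: [-2.775, -1.473, 0.001]
wrist_force: [-0.0, 0.5, -0.8]
opening: -0.0
```

Run:
```python
from h import *
pf()
```

```text
pot-frame TCP mm -5.561793577992481 9.451512599383726 99.71550671791371 F 0.3702230085466411 0.25621157175890963 -0.8194992415309752 op -2.0036073061205834e-05 t 17.5667
```

Emit:
{"api": "carry_out", "payload": {"steps": [[-0.5,0,0,0,0],[-0.5,0,0,0,0],[-0.5,0,0,0,0],[-0.5,0,0,0,0],[0,0,0,0,0]]}}

```text
t: 17.98
eef_pos: [0.5057, 0.1595, 0.1]
orientation: [2.775, 1.472, -0.001]
wrist_force: [0.7, 0.1, 0.0]
opening: -0.0001
```

Run:
```python
from h import *
pf()
d=capture("side");cv2.imwrite("pics/sd5.png",cv2.resize(d["img"][210:380,220:400],(720,680),interpolation=2)[:600])
```

```text
pot-frame TCP mm -26.13139664454412 9.221242459360376 100.04322617255346 F 0.5183709755264536 -0.5121867858246391 0.04718066551304642 op -0.0001350299870430854 t 17.9833
```

View pics/sd5.png

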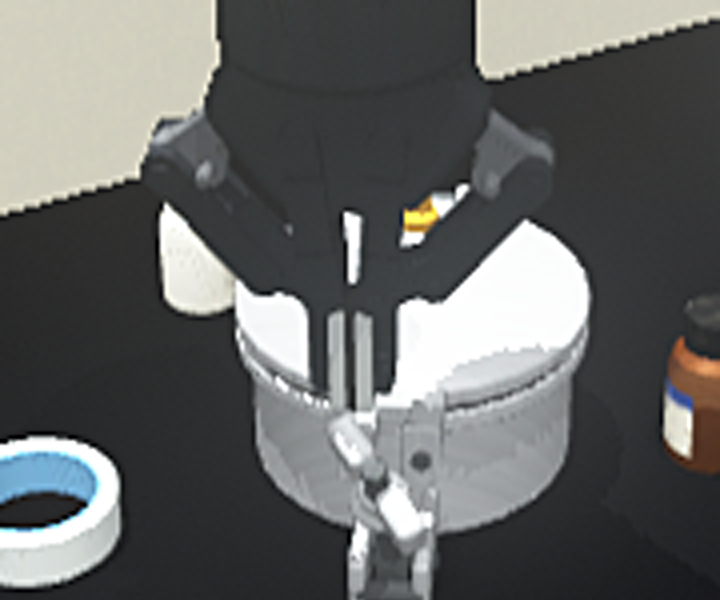

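The bolt is swinging out, with the nut at (370,470). I'll continue outward and down.

Emit:
{"api": "carry_out", "payload": {"steps": [[-0.6,0,0.2,0,0],[-0.6,0,0.25,0,0],[-0.6,0,0.25,0,0],[-0.6,0,0.3,0,0],[0,0,0,0,0]]}}

```text
t: 18.45
eef_pos: [0.4917, 0.1394, 0.089]
orientation: [2.776, 1.472, -0.003]
wrist_force: [-0.2, -0.3, -0.3]
opening: -0.0
```

Run:
```python
from h import *
pf()
```

```text
pot-frame TCP mm -50.60343530246185 9.525660129389431 88.98548765466045 F -0.33980688571295725 -0.027730323000910634 -0.2730848966510566 op -2.9294019191294263e-05 t 18.45
```

Emit:
{"api": "carry_out", "payload": {"steps": [[-0.5,0,0.4,0,0],[-0.5,0,0.4,0,0],[-0.5,0,0.4,0,0],[0,0,0,0,0]]}}

```text
t: 18.78
eef_pos: [0.4833, 0.1272, 0.0767]
orientation: [-2.775, -1.472, 0.003]
wrist_force: [0.3, 0.2, 0.8]
opening: -0.0002
```

Run:
```python
from h import *
pf()
```

```text
pot-frame TCP mm -65.41932262539216 9.639288190681512 76.68622597588755 F 0.3286417078357081 -0.09562365377762387 0.7892971501604361 op -0.00019802206303112964 t 18.7833
```

Emit:
{"api": "carry_out", "payload": {"steps": [[-0.4,0,0.3,0,0],[-0.3,0,0.3,0,0],[0,0,0.2,0,0],[0,0,0,0,0]]}}

```text
t: 19.12
eef_pos: [0.4801, 0.1221, 0.0694]
orientation: [-2.775, -1.472, 0.001]
wrist_force: [0.6, -0.1, -0.0]
opening: 0.0004
```

Run:
```python
from h import *
pf()
d=capture("side");cv2.imwrite("pics/sd6.png",cv2.resize(d["img"][230:380,220:400],(720,600),interpolation=2)[:600])
```

```text
pot-frame TCP mm -71.46213889591762 9.48710593536952 69.38153491336065 F 0.2278587003160909 -0.5343377197064795 -0.036281348564124904 op 0.0004360313724020366 t 19.1167
```

View pics/sd6.png

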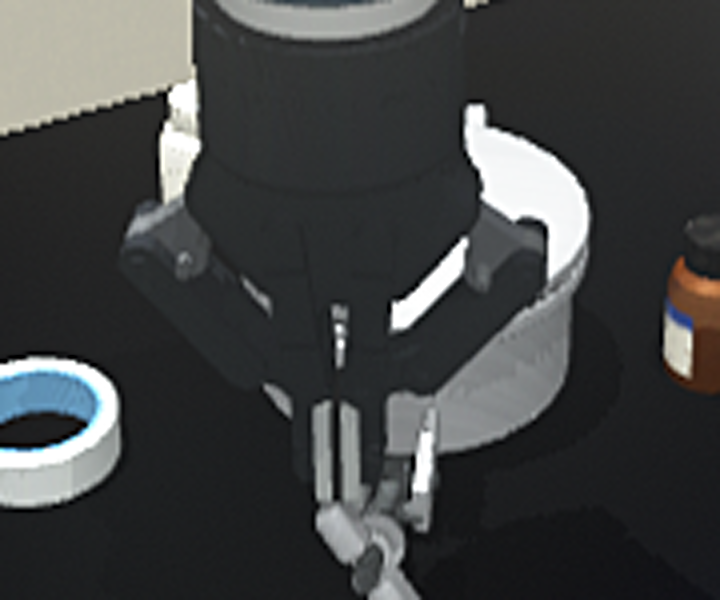

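The bolt is nearly down. I'll press further until the stop shows in the force.

Emit:
{"api": "carry_out", "payload": {"steps": [[-0.1,0,0.2,0,0],[-0.1,0,0.2,0,0],[0,0,0,0,0]]}}

```text
t: 19.42
eef_pos: [0.4798, 0.121, 0.0668]
orientation: [-2.775, -1.473, -0.003]
wrist_force: [-0.6, 1.2, 4.6]
opening: 0.0003
```

Run:
```python
from h import *
pf()
```

```text
pot-frame TCP mm -72.58755712961208 9.099000878431369 66.79356475392579 F 0.6872563036701598 1.1569760772820983 4.573539118770118 op 0.00025442234681006696 t 19.4167
```

Emit:
{"api": "carry_out", "payload": {"steps": [[-0.1,0,0.2,0,0],[0,0,0,0,0]]}}

```text
t: 19.58
eef_pos: [0.4797, 0.1208, 0.0662]
orientation: [-2.774, -1.473, -0.006]
wrist_force: [-2.1, 2.3, 9.4]
opening: -0.0001
```

Run:
```python
from h import *
pf()
```

```text
pot-frame TCP mm -72.79987966111173 8.984488907990803 66.22408628446902 F 0.7548188037355801 3.01747808658423 9.4047549074447 op -0.0001038699308092584 t 19.5833
```

The stop is felt: 9 N at z = 66 mm, as the geometry predicts. I'll retreat upward and check.

Emit:
{"api": "carry_out", "payload": {"steps": [[0,0,-1,0,0],[0,0,-2,0,0],[0,0,-3,0,0],[0,0,-3,0,0],[0,0,-2,0,0]]}}

```text
t: 20.0
eef_pos: [0.4792, 0.1198, 0.1772]
orientation: [2.774, 1.472, 0.004]
wrist_force: [0.2, 1.1, -0.2]
opening: 0.0
```

Emit:
{"api": "carry_out", "payload": {"steps": [[-2,0,0,0,0],[-2,0,0,0,0],[-2,0,0,0,0],[0,0,0,0,0],[0,0,0,0,0]]}}

```text
t: 20.42
eef_pos: [0.445, 0.0697, 0.1744]
orientation: [2.776, 1.471, 0.001]
wrist_force: [0.1, 0.5, 0.1]
opening: 0.0001
```

Run:
```python
from h import *
pf()
for c in ["side","wrist","scene"]:
    d=capture(c);np.savez(f"pics/f_{c}.npz",**d);cv2.imwrite(f"pics/f_{c}.png",d["img"])
    P=cloud(d);a=np.radians(55.9);D=P[...,:2]-np.array([.528,.176]);X=D@[np.cos(a),np.sin(a)];Y=D@[-np.sin(a),np.cos(a)]
    k=(X<-.02)&(X>-.13)&(abs(Y)<.03)&(P[...,2]>.008)&(P[...,2]<.1)
    if k.sum(): print(c,k.sum(),"x",np.percentile(X[k],[1,50]),"z",np.percentile(P[k][:,2],[50,99]))
    for n in ["bottle","tape","white_bottle"]:
        for r in regions_of(c,n)[:1]: print(n,r["confidence"],np.nanmedian(P[r["mask"]],0))
d=cv2.imread("pics/f_side.png");cv2.imwrite("pics/f_sidec.png",cv2.resize(d[230:380,220:400],(720,600),interpolation=2))
```

```text
pot-frame TCP mm -134.54076381798936 9.122035641447097 174.4165921318936 F 0.47767369218730393 0.21917887134389225 0.09392328892714333 op 0.000148074645833252 t 20.4167
side 529 x [-0.098  -0.0847] z [0.0473 0.0673]
bottle 0.69 [0.6632 0.176  0.0375]
tape 0.57 [0.4285 0.2589 0.0146]
white_bottle 0.64 [0.5434 0.369  0.0113]
wrist 2513 x [-0.0966 -0.0734] z [0.0451 0.0658]
bottle 0.56 [0.4906 0.122  0.0421]
tape 0.62 [0.4198 0.2484 0.0175]
scene 186 x [-0.094  -0.0606] z [0.0413 0.0663]
bottle 0.49 [0.668  0.1963 0.0458]
tape 0.56 [0.4289 0.2742 0.0154]
white_bottle 0.76 [0.5439 0.3919 0.0405]
```

View pics/f_sidec.png

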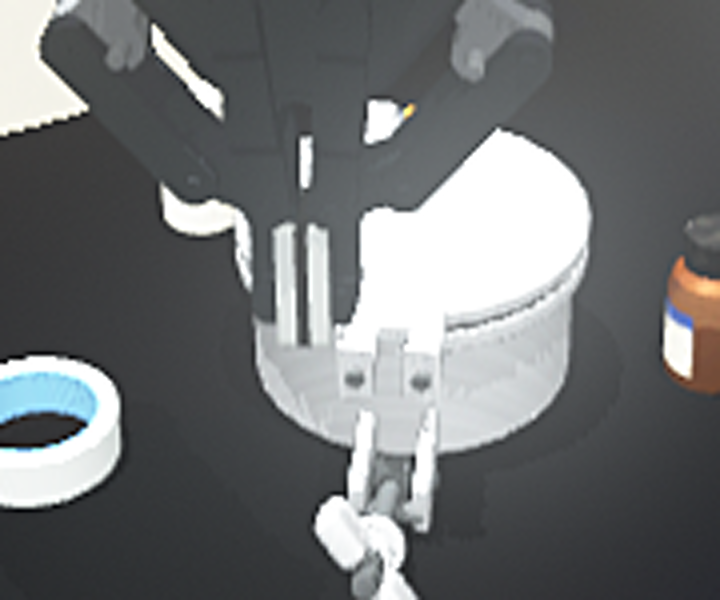

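View pics/f_wrist.png

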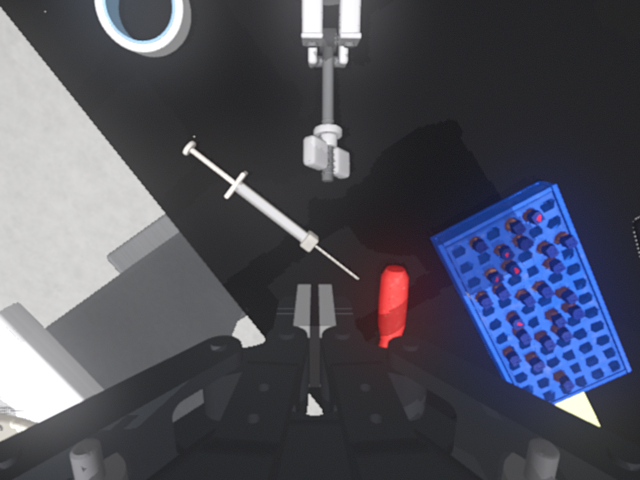

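The bolt rests at its stop: it appears at (328,180) in the wrist view with its end about 97 mm out, and 104·sin 1.2 = 97. The bystanders are unmoved.

Run:
```python
from h import *
s=state();print(s["t"],np.abs(s["qvel"]).max(),s["wrist_force"])
print(hand_in())
```

```text
21.0167 0.003619450994245958 [ 0.4826 -0.2504  0.4997]
the job is handed in; nothing more can be done
None
```

The eyebolt is swung out of the slot and rests on its stop with the wing nut still on the thread. I handed the job in at t ≈ 21 s; the hand-in reports no verdict.

- **Unscrewing:** I turned the nut about 216° counter-clockwise in two grips, a rise of about 9.6 mm. Before turning, depth images put the lip edge 7.7 mm above the tines. My estimates of the final clearance disagree slightly: about +1.3 mm over the edge by camera and +1.9 mm by turn count. Both fall within the 1.2–2.5 mm window.
- **Feeling it free:** A gentle outward pull moved the nut about 4 mm against 3–4 N at the wrist. I put most of that down to the grip resisting the tilt. The collar then showed over the horns, and I pushed it out with closed fingers at about 1–1.5 N.
- **Final checks:** The stop was felt at about 9 N. The bolt end lies about 97 mm out from the pivot, which matches 1.2 rad. I worked the collar distance out from the rise rather than measuring it directly: about 66.5 mm, against the 69 mm limit. The gripper is clear.
- **Bystanders:** The side and scene cameras put the bottle, tape and white bottle within about 4 mm of where they started, apart from one side-camera height for the partly hidden white bottle. The wrist camera disagreed on two points. It reported a "bottle" at the nut, which I took as a false detection. It also read the tape about 10–25 mm away from its other readings, probably because the tape was cut off at the picture edge.

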